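# Close the walnut jar's captive screw lid

## Robot

A 6-joint arm with a two-finger parallel gripper is mounted at the origin on the work surface. World frame = base frame: x ahead of the robot, y to its left, z up, the work surface at z = 0. Lengths are in mm, angles in rad, forces in N, time in s.
With the tool pointing down it reaches from about 275 to 825 mm from the base axis. Payload 5.2 kg.
Tool frame: the origin (TCP) lies at the very end of the fingers, on their centre line; the grasp point (between the pads) lies 19 mm behind it; z points along the fingers, y is the direction in which the jaws open and shut (so a half turn about z gives the same grasp; the last joint's range is limited). The gripper opens to 93 mm and grips with 3 to 60 N. Pads are 15 mm wide; open, the fingers measure 128 mm over their backs; the gripper's body (75 mm by 188 mm) begins 65 mm behind the grasp point.
Start: joints at [0.952, 0.259, 1.535, -0, 1.348, -0.203], TCP at [222.136, 503.15, 218.653] pointing down, gripper open.
Joint ranges: [-3.14, 3.14], [-0.91, 2.08], [0.19, 2.58], [-1.22, 4.36], [0.22, 2.71], [-3.12, 3.12]. Speed limits (rad/s): [2.57, 2.57, 3.14, 3.14, 3.14, 3.14].

## Interface

Orientations are given as [roll, pitch, yaw] about the fixed x, y, z axes, in that order (R = Rz(yaw) Ry(pitch) Rx(roll)).
In Python, from bench import robot gives the robot as it stands. The module is installed in compiled form; this text tells all that it offers. Calls block until the motion is done:
- robot.move_ptp(position, orientation): joint-space move of the TCP to a pose.
- robot.move_linear(position, ori=None, speed=150, f_stop=None): straight line of the TCP; ori=None keeps the orientation; speed is the mean speed in mm/s. With f_stop (N) it stops when the force on the tool has changed by that much, and returns True; else False.
- robot.move_j(angles): joint-space move.
- robot.move_gripper(opening): opening from 0.0 (shut) to 1.0 (fully open); the grip force is fixed at half the most; returns when the fingers have stopped.
- robot.sleep(seconds).
- robot.inverse_kinematics(position, orientation): joint angles nearest the present ones, or None.
- robot.get_image(name): name is "scene" or "top" or "wrist"; returns a dict with "img" (384x512x3 uint8, blue, green, red), "fovy" (degrees; the focal length in pixels is half the picture's height over the tangent of half this angle, whatever the lens; pixels are square), "cx", "cy" (the principal point, pixels), "eye" and "orientation" of the camera in the world. Camera axes: x right, y down, z forward; pixel columns grow to the right and rows downward; lengths in mm; the calibration is good to about 2 mm. A picture is of the moment at which its call begins. There is no depth.
A pose or a line that the arm cannot do raises robot.MotionError and nothing moves.
- robot.hand_in(): hands the job in, once; it reports no verdict.
Readings, each from a call of its own:
- robot.current_t(): time.
- robot.current_qpos(): joint angles.
- robot.current_joint_vel(): joint speeds.
- robot.current_joint_efforts(): joint torques, N m.
- robot.current_tcp_pos(): TCP position.
- robot.current_eef_rot(): TCP orientation.
- robot.current_contact_force(): force on the tool from outside, world axes, zero at the start.
- robot.current_ft_torque(): the same for the moment, N m.
- robot.current_gripper_width(): opening from 0.0 (shut) to 1.0 (fully open).
Only numpy, scipy, OpenCV 4.12 (cv2) and the standard library are available. Lean on these libraries where they do the work, as an engineer would, in place of code of your own. Each camera call takes 0.05 s, during which the arm holds its last target. There are 200 camera calls.

## Task

Close the slant-mouthed glass jar: swing its open red lid over on its hinge until it lies flat on the mouth, and only then screw it on clockwise, taking fresh grips as needed, until it is fully tight and turns no further, and let go. Leave the bowl, the pestle, the garlic press and the spatula where they are.

Things in the scene. Friction and masses are not known exactly. Their poses are not given: they have to be found in the camera images.
- jar: Clear glass jar of walnuts, fixed; round body 106 mm across to 70 mm height, shoulder to 104 mm, then a 43 mm wide neck leaning 25 degrees from vertical to the jar's own -x (roughly to the robot). Origin: centre of the underside; z up. In its frame the neck's outward axis is n = (-0.423, 0, 0.906), up-slope in the mouth plane is u = (0.906, 0, 0.423).
- mouth (a point): Centre of the jar's open mouth (rim plane), 128 mm above the counter, 30 mm to the jar's -x. Axes as the jar's.
- collar_hinge (a point): On the hinge axis (y) of the red collar carrying the lid, up-slope of the neck: 31 mm along u and 22 mm below the mouth along n. Its axes swing with the collar; with the collar shut z is n and -x points to the neck's axis. The collar is a ring 55 mm across, 5 mm thick; the lid's axis passes 31 mm from the hinge.
- collar (a joint): Swing of the collar with its lid, rad: 0 = lid flat over the mouth (shut), about 1.2 to 1.6 = standing open. A stiff hinge that stays where it is left.
- lid_top (a point): Centre of the outer face of the red screw lid: 54 mm across, 24 mm high, finely ribbed, white radial stripe on top. z: the lid's axis, outwards; x: along the stripe. With the collar shut this face lies 8 mm (tight) to 11.4 mm (loose) above the mouth along n, 30 to 33.4 mm above the hinge axis.
- lid (a joint): Turn of the lid in its collar, rad, growing clockwise as seen from outside; 0 = fully loose, hard stop at 4.2 = fully tight. It moves inwards 0.8 mm per rad and takes about 0.3 N m to turn.
- bowl: Blue ceramic serving bowl, 150 mm across, 60 mm high; origin at the centre of its underside. To be left alone.
- pestle: Olive-wood pestle lying down, 170 mm long along its x, 32 mm thick; origin under its middle. To be left alone.
- press: Stainless garlic press lying along its x, 180 mm long, up to 56 mm high, lever on top; origin on the counter near its middle. To be left alone.
- spatula: Green silicone spatula lying flat along its x, 260 mm long; origin under its middle. To be left alone.
Things that resemble listed ones, but are neither listed nor needed, are in the scene too. Of the things like the jar, leave any that is blue; of the rest the smaller one is meant.

How it is judged (in metres and radians):
On the way, in this order (a step that is already met when the one before it is completed fails the run):
1. the lid is swung over and lies flat on the mouth (value of joint collar below 0.06 rad), for 0.2 s.
2. then the lid is screwed tight (value of joint lid above 4.05 rad and value of joint collar below 0.06 rad), for 0.2 s.
At the end, for the whole second after the job is handed in: The collar is shut to within 0.06 rad, the lid is turned to within 0.15 rad of its tight stop (joint above 4.05) and sits over the mouth, and the bowl, pestle, press and spatula are within 30 mm of where they started (all of step 2 and distance between lid_top and mouth below 0.013 m and distance of each of bowl, pestle, press, spatula from where it was at the start of the episode below 0.03 m); the robot touches nothing.
It fails at once if the bowl, pestle, garlic press or spatula is shoved more than 30 mm (distance of any of bowl, pestle, press, spatula from where it was at the start of the episode above 0.03 m).
It also fails if it takes over 56 s, if anything falls off the work surface, if the arm or the gripper's body presses on something with over 40 N, if the wrist force passes 120 N, or if a joint passes its speed limit or range.

## Working session

There is one attempt and no reset: what is moved stays moved. The work goes in short steps, each a Python script; the robot and the scene stay as the last script left them, time stands still between calls to the robot, and variables do not carry over. Pictures are saved under pics/ and viewed, about 8 in all and at most 12, crops included, and the job is handed in when it is done.

```bash
mkdir -p pics; cat > h.py <<'E'
import numpy as np, cv2
from bench import robot
from scipy.spatial.transform import Rotation as R
def shot(name,fn=None,crop=None,scale=1):
    d=robot.get_image(name); im=d["img"]
    if crop: im=im[crop[1]:crop[3],crop[0]:crop[2]]
    if scale!=1: im=cv2.resize(im,None,fx=scale,fy=scale,interpolation=cv2.INTER_CUBIC)
    if fn: cv2.imwrite("pics/"+fn,im)
    return d
def cam(d):
    o=np.array(d["orientation"]); M=o if o.shape==(3,3) else R.from_euler("xyz",o).as_matrix()
    return np.array(d["eye"]),M,192/np.tan(np.radians(d["fovy"])/2),d["cx"],d["cy"]
def ray(d,u,v):
    e,M,f,cx,cy=cam(d); r=M@np.array([(u-cx)/f,(v-cy)/f,1]); return e,r/np.linalg.norm(r)
def atz(d,u,v,z):
    e,r=ray(d,u,v); return e+r*(z-e[2])/r[2]
def proj(d,p):
    e,M,f,cx,cy=cam(d); q=M.T@(np.array(p)-e); return np.array([cx+f*q[0]/q[2],cy+f*q[1]/q[2]])
E
python3 - <<'E'
from h import *
import pickle
ds={n:shot(n,n+"0.png",scale=1.5) for n in("scene","top")}
pickle.dump(ds,open("d0.pkl","wb"))
for n,d in ds.items(): print(n,d["fovy"],d["cx"],d["cy"],d["eye"],d["orientation"])
print(robot.current_t(),robot.current_eef_rot())
E
```

```text
scene 53.5475835881345 255.8370938758836 195.04787628230616 [1276.30355533 -482.37168206  721.60606498] [-2.1924588   0.01959646  0.96267261]
top 54.193286407156094 261.458684699026 197.10973238934383 [ 480.12851578  -18.05282492 1016.74553385] [-3.00666784 -0.00994054 -1.55209372]
0.1 [-3.14000023e+00 -3.42762786e-04  2.72576287e+00]
```

View pics/scene0.png

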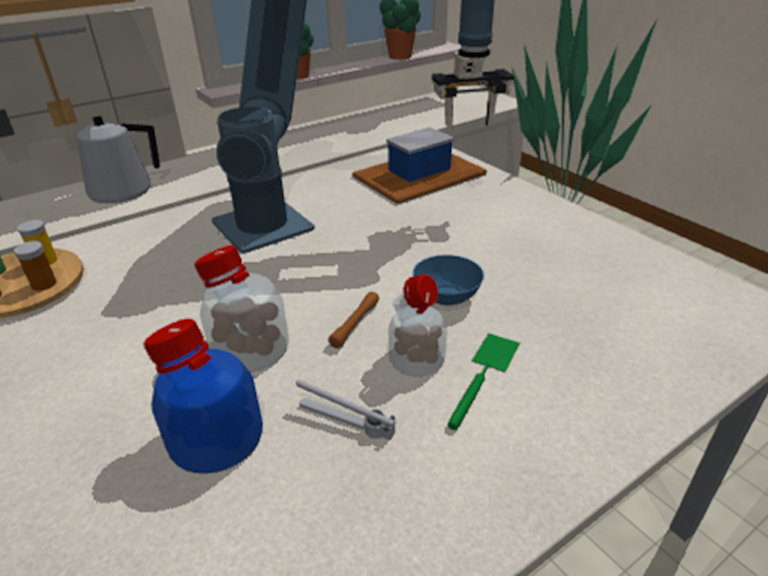

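View pics/top0.png

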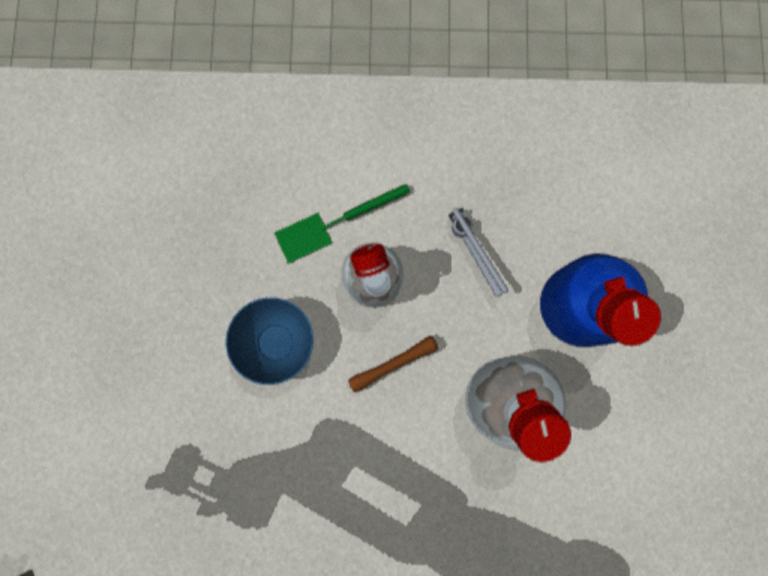

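Candidates for the jar are the blue jar at scene (205,395), the large clear jar at (245,310) and the small clear jar at (418,335) with its lid standing open. I choose the small clear one, at top (372,275), and check it in a close crop.

```bash
python3 - <<'E'
from h import *
import pickle
ds=pickle.load(open("d0.pkl","rb"))
a=cv2.resize(ds["top"]["img"][150:215,215:290],(400*75//65*1,400),interpolation=cv2.INTER_CUBIC)
b=cv2.resize(ds["scene"]["img"][178:253,248:308],(320,400),interpolation=cv2.INTER_CUBIC)
cv2.imwrite("pics/crop1.png",np.hstack([a[:, :461],b]))
for z in (0,35,70): print(z,atz(ds["top"],373/1.5,275/1.5,z))
print(atz(ds["scene"],418/1.5,360/1.5,0))
E
```

```text
0 [655.80551888  10.27439391   0.        ]
35 [649.75809118   9.29927021  35.        ]
70 [643.71066348   8.32414652  70.        ]
[656.04422292   9.82575703   0.        ]
```

View pics/crop1.png

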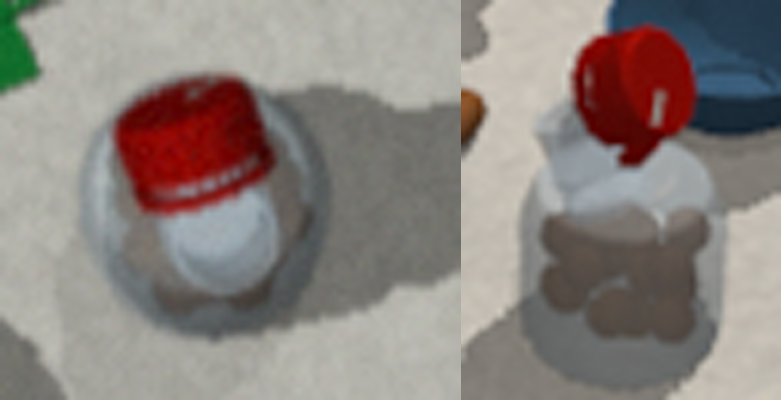

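The crop shows the small clear jar with walnuts, not blue, with its red lid standing open on the up-slope side. Next I fit the jar pose and collar angle to the red silhouette in both views.

```bash
cat >> h.py <<'E'
n0=np.array([-.4226,0,.9063]);u0=np.array([.9063,0,.4226])
def frames(x,y,psi):
    Z=R.from_euler("z",psi).as_matrix(); n=Z@n0;u=Z@u0;v=Z@np.array([0,1.,0])
    m=np.array([x,y,0])+Z@np.array([-30,0,128.]); h=m+31*u-22*n
    return m,h,u,v,n
def lidpts(p,ax=((33.4,27),(9.4,27))):
    x,y,psi,q,c=p; m,h,u,v,n=frames(x,y,psi)
    B=np.array([u,v,n]).T@R.from_euler("y",q).as_matrix()
    t=np.linspace(0,2*np.pi,40)
    return [h+(B@np.array([-31+r*np.cos(t),r*np.sin(t),np.full(40,a)])).T for a,r in ax+((c+2.5,27.5),(c-2.5,27.5))]
def redmask(d):
    b,g,r=[d["img"][...,i].astype(int) for i in range(3)]
    return ((r>70)&(r>2.2*g)&(r>2.2*b)).astype(np.uint8)
def soft(d,p,S=4):
    # antialiased model mask (lid hull + collar hull)
    H=np.zeros((384*S,512*S),np.uint8); L=lidpts(p)
    for a,b in((0,1),(2,3)):
        q=np.array([proj(d,w) for w in np.vstack([L[a],L[b]])])
        cv2.fillConvexPoly(H,cv2.convexHull(((q+.5)*S).astype(np.int32)),255)
    return cv2.resize(H,(512,384),interpolation=cv2.INTER_AREA)/255.
def fit(views,p0,sp):
    # views: (dict, box)
    from scipy.optimize import minimize
    M=[redmask(d).astype(float) for d,_ in views]
    def cost(p):
        s=0
        for (d,b),m in zip(views,M):
            k=(slice(b[1],b[3]),slice(b[0],b[2])); s+=np.abs(soft(d,p)[k]-m[k]).sum()/m[k].sum()
        return s+((p[4]-2)/20)**2
    p0=np.array(p0,float); sim=np.vstack([p0]+[p0+np.eye(5)[i]*sp[i] for i in range(5)])
    r=minimize(cost,p0,method="Nelder-Mead",options=dict(initial_simplex=sim,maxfev=350,xatol=1e-2,fatol=1e-4))
    return r.x,r.fun
E
python3 - <<'E'
from h import *
import pickle
ds=pickle.load(open("d0.pkl","rb"))
V=[(ds["top"],(220,150,290,215)),(ds["scene"],(262,175,305,220))]
for s in [(655,10,.25,1.4,2),(650,9,.5,1.25,4),(652,12,0.1,1.5,0)]:
    print(np.round(fit(V,s,(6,6,.15,.15,2)),3) if 0 else [np.round(a,3) for a in fit(V,s,(6,6,.15,.15,2))])
E
```

```text
[array([6.44096e+02, 9.21400e+00, 3.85000e-01, 1.58600e+00, 3.86200e+00]), np.float64(0.393)]
[array([6.44033e+02, 8.97700e+00, 4.14000e-01, 1.57400e+00, 4.25300e+00]), np.float64(0.393)]
[array([6.43867e+02, 9.24800e+00, 3.93000e-01, 1.56700e+00, 4.72800e+00]), np.float64(0.392)]
```

```bash
cat >> h.py <<'E'
def tool(psi,th,s=1,spin=0):
    """tool z tilted th from straight down towards jar +x; y = s*jar y; spin about tool z"""
    Z=R.from_euler("z",psi).as_matrix()
    z=Z@np.array([np.sin(th),0,-np.cos(th)]); y=s*Z@np.array([0,1.,0])
    return np.array([np.cross(y,z),y,z]).T@R.from_euler("z",spin).as_matrix()
def rpy(M): return list(R.from_matrix(M).as_euler("xyz"))
E
python3 - <<'E'
from h import *
import pickle
for s in(1,-1):
    for th in(0,.436): 
        q=robot.inverse_kinematics([600,0,340],rpy(tool(.4,th,s))); print(s,th,None if q is None else np.round(q,2))
s=min((1,-1),key=lambda s:abs(robot.inverse_kinematics([600,0,340],rpy(tool(.4,0,s)))[5]))
robot.move_ptp([600,-5,360],rpy(tool(.4,0,s)))
d=shot("wrist","wrist1.png",scale=1.5); pickle.dump(d,open("w1.pkl","wb"))
print(s,d["fovy"],d["eye"],d["orientation"],robot.current_t())
p=[644,9.1,.39,1.575,4]
for w in lidpts(p)[:1]: print(np.round([proj(d,a)*1.5 for a in w[::10]]))
ds=pickle.load(open("d0.pkl","rb"))
V=[(ds["top"],(220,150,290,215)),(ds["scene"],(262,175,305,220))]
M=[np.dstack([soft(x,p)*255,redmask(x)*0,redmask(x)*255]).astype(np.uint8)[b[1]:b[3],b[0]:b[2]] for x,b in V]
M=[cv2.resize(m,(380,360),interpolation=0) for m in M]
I=d["img"].copy()
for w in lidpts(p): cv2.polylines(I,[np.array([proj(d,a) for a in w]).astype(np.int32)],True,(0,255,255),1)
cv2.imwrite("pics/w1.png",np.vstack([cv2.resize(np.hstack(M),(480,227)),cv2.resize(I,(480,360))]))
E
```

```text
1 0 [-0.19  0.3   1.18  0.    1.65 -2.16]
1 0.436 [-0.37  0.05  1.58  0.32  1.21 -2.41]
-1 0 [-0.19  0.3   1.18 -0.    1.65  0.99]
-1 0.436 [-0.37  0.05  1.58  0.32  1.21  0.73]
-1 67.36541745455773 [677.00188778  27.83259593 525.95631344] [ 2.83942810e+00  9.50323908e-04 -1.17043379e+00] 2.4667
[[394. 156.]
 [360. 171.]
 [397. 187.]
 [427. 169.]]
```

View pics/w1.png

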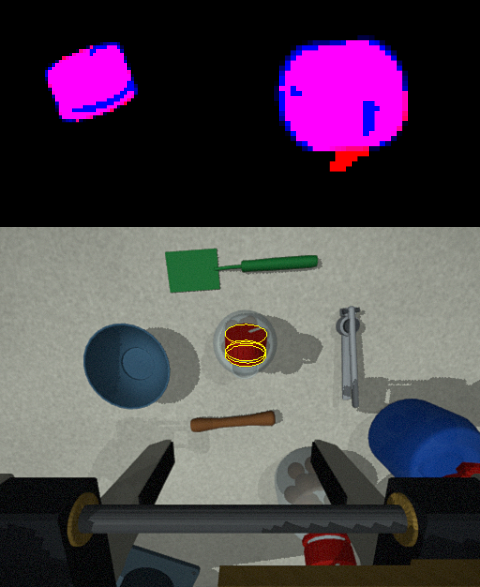

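The overlay matches well: the lid fit sits on the red lid at wrist (245,345). I refit with the wrist view added, then check the push path by IK before moving.

```bash
cat > push.py <<'E'
from h import *
def pose(p,q,gap,r=40,hw=7.5,h=33.4,th=None):
    x,y,psi,q0,_=p; m,hg,u,v,n=frames(x,y,psi)
    B=np.array([u,v,n]).T@R.from_euler("y",q).as_matrix()
    c=hg+B@np.array([-r,0,h+gap])
    th=.436*np.clip(1-q/1.3,0,1) if th is None else th
    M=tool(psi,th,-1); return c+M@np.array([hw,0,0]),M
E
python3 - <<'E'
from push import *
import pickle
ds=pickle.load(open("d0.pkl","rb")); w=pickle.load(open("w1.pkl","rb"))
L=np.array([proj(w,a) for a in np.vstack(lidpts([644,9.1,.39,1.575,4]))]); a=L.min(0)-14;b=L.max(0)+14
V=[(ds["top"],(220,150,290,215)),(ds["scene"],(262,175,305,220)),(w,tuple(int(i) for i in (*a,*b)))]
p,c=fit(V,[645,9,.39,1.55,4],(5,5,.1,.1,2)); print(np.round(p,3),c); np.save("p.npy",p)
qs=[p[3]]+list(np.arange(1.4,-.01,-.2))
for q in [p[3]]+list(np.arange(1.4,-.01,-.2)):
    P,M=pose(p,q,20 if q==p[3] else -2); j=robot.inverse_kinematics(list(P),rpy(M)); print(round(q,2),np.round(P),None if j is None else np.round(j,2))
E
```

```text
[6.44428e+02 9.49300e+00 4.13000e-01 1.56400e+00 4.61800e+00] 0.5335700813227462
1.56 [687.  28. 180.] [-0.12  0.53  1.22 -0.    1.39  1.04]
1.4 [661.  17. 172.] [-0.14  0.49  1.31 -0.    1.34  1.01]
1.2 [651.  13. 172.] [-0.16  0.45  1.37  0.02  1.29  0.99]
1.0 [642.   9. 170.] [-0.19  0.4   1.46  0.06  1.2   0.94]
0.8 [634.   5. 166.] [-0.23  0.35  1.55  0.11  1.11  0.89]
0.6 [626.   2. 160.] [-0.26  0.31  1.64  0.17  1.02  0.82]
0.4 [620.  -1. 153.] [-0.3   0.28  1.72  0.25  0.93  0.73]
0.2 [615.  -3. 145.] [-0.34  0.26  1.8   0.34  0.84  0.62]
0.0 [612.  -5. 136.] [-0.38  0.24  1.87  0.45  0.76  0.49]
```

```bash
python3 - <<'E'
from push import *
p=np.load("p.npy")
robot.move_gripper(0.0)
P,M=pose(p,p[3],20)
robot.move_ptp(list(P+[0,0,110]),rpy(M)); robot.move_linear(list(P),rpy(M),speed=150)
print("width",robot.current_gripper_width(), robot.current_t())
for q in list(np.arange(1.4,-.01,-.2)):
    P,M=pose(p,q,-2); hit=robot.move_linear(list(P),rpy(M),speed=60,f_stop=50)
    print(round(q,2),hit,np.round(robot.current_contact_force(),1),round(robot.current_t(),2))
    if hit: break
if not hit:
    P,M=pose(p,0,-7); print(robot.move_linear(list(P),rpy(M),speed=15,f_stop=30),np.round(robot.current_contact_force(),1),np.round(np.array(robot.current_tcp_pos())-P,1))
import pickle; pickle.dump({n:shot(n) for n in("scene","top")},open("d1.pkl","wb"))
d=pickle.load(open("d1.pkl","rb"))
cv2.imwrite("pics/a1.png",np.hstack([cv2.resize(d["scene"]["img"][130:270,210:330],(360,420)),cv2.resize(d["top"]["img"][120:240,200:320],(420,420))]))
E
```

```text
width 0.008605634325311598 5.3333
1.4 False [ 0.5 -0.   3.4] 5.97
1.2 False [-1.   0.1  0.1] 6.29
1.0 False [ 0.8 -0.1  0.1] 6.61
0.8 False [0.  0.5 0.5] 6.92
0.6 False [ 0.1  0.6 -0.2] 7.24
0.4 False [0.  0.6 0.4] 7.56
0.2 False [-0.2  0.2 -0.2] 7.88
0.0 False [-0.3  0.6  0.9] 8.19
False [-12.4  -4.2  17.5] [ 0.6 -0.7  2.5]
```

View pics/a1.png

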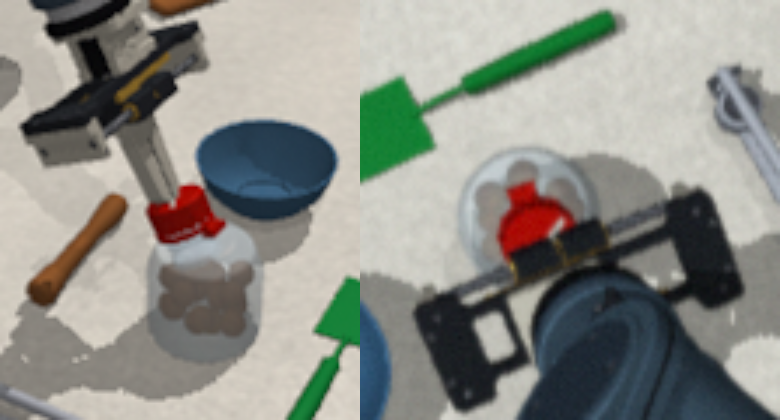

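The lid looks seated: red lid on the neck at scene crop (185,215), and the hinge lug sits up-slope. I retreat, check with the wrist camera and refit the axis.

```bash
python3 - <<'E'
from push import *
import pickle
p=np.load("p.npy"); m,h,u,v,n=frames(*p[:3])
t=np.array(robot.current_tcp_pos()); robot.move_linear(list(t+40*n))
M=tool(p[2],.436,1); P=m+130*n
j=robot.inverse_kinematics(list(P),rpy(M)); print(np.round(j,2))
robot.move_ptp(list(P),rpy(M)); robot.move_gripper(1.0)
w=shot("wrist"); s=shot("scene"); pickle.dump((w,s),open("w2.pkl","wb"))
p1=[*p[:3],0.0,p[4]]; V=[]
for d in(w,s):
    L=np.array([proj(d,a) for a in np.vstack(lidpts(p1))]); a=L.min(0)-10;b=L.max(0)+10
    V.append((d,tuple(int(max(i,0)) for i in (*a,*b))))
r,c=fit(V,p1,(4,4,.1,.08,2)); print(np.round(r,3),c,robot.current_t()); np.save("p2.npy",r)
I=w["img"].copy()
for k,col in((p1,(0,255,255)),(r,(0,255,0))):
    for q in lidpts(k)[:2]: cv2.polylines(I,[np.array([proj(w,a) for a in q]).astype(np.int32)],True,col,1)
cv2.imwrite("pics/w2.png",cv2.resize(I,None,fx=1.5,fy=1.5))
E
```

```text
[-0.46  0.05  1.8   0.39  1.03 -2.6 ]
[ 6.50244e+02  1.18090e+01  3.64000e-01 -6.70000e-02  4.28100e+00] 0.45153022418460664 13.4167
```

View pics/w2.png

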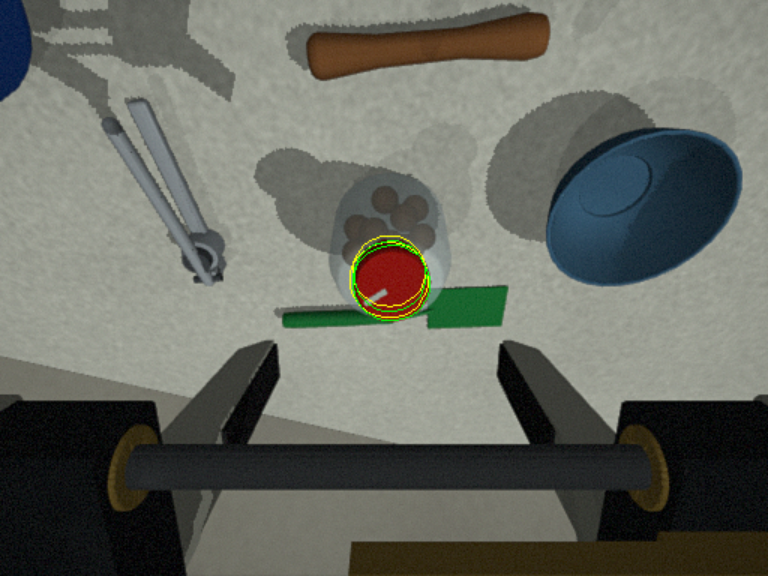

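```bash
python3 - <<'E'
from h import *
import pickle
from scipy.optimize import minimize
ds=pickle.load(open("d0.pkl","rb")); w1=pickle.load(open("w1.pkl","rb")); w2,s2=pickle.load(open("w2.pkl","rb"))
A=np.load("p.npy"); V=[]
for d,q in((ds["top"],A[3]),(ds["scene"],A[3]),(w1,A[3]),(w2,0),(s2,0)):
    L=np.array([proj(d,a) for a in np.vstack(lidpts([*A[:3],q,A[4]]))]); b=(*(L.min(0)-10).astype(int),*(L.max(0)+10).astype(int))
    V.append((d,(slice(b[1],b[3]),slice(b[0],b[2])),q,redmask(d).astype(float)))
def each(p): return [np.abs(soft(d,[*p[:3],p[3] if q else 0,p[4]])[k]-m[k]).sum()/m[k].sum() for d,k,q,m in V]
for x0 in([647,10,.39,1.56,4.4],[651,11,.36,1.5,4.4]):
    x0=np.array(x0); r=minimize(lambda p:sum(each(p)),x0,method="Nelder-Mead",options=dict(initial_simplex=np.vstack([x0]+[x0+e for e in np.diag([4,4,.08,.08,1])]),maxfev=300,xatol=.01,fatol=1e-4))
    print(np.round(r.x,3),r.fun,np.round(each(r.x),3))
np.save("p3.npy",r.x)
for p in(A,np.load("p2.npy"),r.x): m,h,u,v,n=frames(*p[:3]); print(np.round(m+11*n,1))
E
```

```text
[6.48683e+02 1.14630e+01 3.71000e-01 1.46000e+00 4.50300e+00] 1.1676636818228756 [0.252 0.194 0.152 0.188 0.381]
[6.48958e+02 1.14840e+01 3.88000e-01 1.44200e+00 5.03200e+00] 1.159741120088669 [0.257 0.187 0.144 0.191 0.38 ]
[612.7  -4.4 138. ]
[ 6.179e+02 -5.000e-01  1.380e+02]
[616.9  -1.6 138. ]
```

```bash
python3 - <<'E'
from h import *
p=np.load("p3.npy"); m,h,u,v,n=frames(*p[:3]); A=np.load("p.npy")
from push import pose
P,_=pose(A,0,-7); print("press plane",(P+[.6,-.7,2.5]-m)@n)
C=m+(11-17)*n
for k,spin in enumerate((0.,np.pi/2)):
    M=tool(p[2],.436,1,spin); o=rpy(M)
    if k==0:
        robot.move_linear(list(m+60*n),o); print("hit",robot.move_linear(list(C),o,speed=60,f_stop=12))
    else: robot.move_linear(list(C),o,speed=100)
    t0=np.array(robot.current_tcp_pos()); f0=np.array(robot.current_contact_force())
    robot.move_gripper(0.4); 
    t1=np.array(robot.current_tcp_pos()); f1=np.array(robot.current_contact_force())
    print(k,"w",robot.current_gripper_width()*93,"shift xyz tool",np.round(M.T@(t1-t0),2),"F tool",np.round(M.T@(f1-f0),1),np.round(robot.current_qpos(),2),robot.current_t())
    robot.move_gripper(0.85)
E
```

```text
press plane 8.626170193592568
hit False
0 w 53.12244791824594 shift xyz tool [0.61 1.51 0.41] F tool [-0.8  4.8 -2. ] [-0.35  0.27  1.87  0.45  0.72 -2.61] 16.0083
1 w 53.38253357880247 shift xyz tool [0.01 0.06 0.01] F tool [0.  1.  0.4] [-0.35  0.27  1.87  0.45  0.72 -1.04] 18.9
```

```bash
python3 - <<'E'
from h import *
p=np.load("p3.npy"); m,h,u,v,n=frames(*p[:3])
C=m+(11-17)*n+1.8*v
np.save("C.npy",C)
s0=-.3
robot.move_linear(list(C),rpy(tool(p[2],.436,1,s0)))
robot.move_gripper(0.4); print(robot.current_t())
a=0
while a<4.9:
    a+=.7; M=tool(p[2],.436,1,s0+a)
    try: robot.move_linear(list(C-n*.8*min(a,4.2)),rpy(M))
    except Exception as e: print(e); break
    z=M[:,2]
    print(round(a,2),"tz",round(float(np.dot(robot.current_ft_torque(),z)),2),"F",np.round(M.T@np.array(robot.current_contact_force()),1),"q6",round(robot.current_qpos()[5],2),"t",round(robot.current_t(),2))
    if abs(np.dot(robot.current_ft_torque(),z))>1.2: break
d=shot("wrist"); cv2.imwrite("pics/w3.png",cv2.resize(d["img"],None,fx=1.5,fy=1.5))
E
```

```text
22.0917
0.7 tz -0.13 F [-0.6 -0.1  0.4] q6 -2.21 t 22.94
1.4 tz -0.25 F [ 1.  1. -1.] q6 -1.51 t 23.79
2.1 tz -0.19 F [ 1.4  1.5 -0.3] q6 -0.81 t 24.64
2.8 tz -0.16 F [ 2.1  0.6 -0.8] q6 -0.11 t 25.49
3.5 tz -0.92 F [ 0.5 -2.  -2. ] q6 0.59 t 26.34
4.2 tz -0.24 F [-0.7 -0.  -4.2] q6 1.29 t 27.19
4.9 tz -1.01 F [ 2.8  0.5 -3.3] q6 1.99 t 28.04
```

```bash
python3 - <<'E'
from h import *
p=np.load("p3.npy"); m,h,u,v,n=frames(*p[:3]); C=np.load("C.npy")-n*3.0
robot.move_gripper(0.85)
s0=1.8
robot.move_linear(list(C),rpy(tool(p[2],.436,1,s0)))
I=[shot("wrist")["img"]]
robot.move_gripper(0.4); print(robot.current_t())
for a in np.arange(.1,1.01,.15):
    M=tool(p[2],.436,1,s0+a); robot.move_linear(list(C),rpy(M)); z=M[:,2]
    print(round(a,2),"tz",round(float(np.dot(robot.current_ft_torque(),z)),2),"F",np.round(M.T@np.array(robot.current_contact_force()),1),"t",round(robot.current_t(),2))
robot.move_gripper(0.85)
M=tool(p[2],.436,1,s0); robot.move_linear(list(C),rpy(M)); I.append(shot("wrist")["img"])
cv2.imwrite("pics/w4.png",cv2.resize(np.hstack([i[100:330,130:380] for i in I]),None,fx=1.5,fy=1.5)); print(robot.current_t())
E
```

```text
32.2667
0.1 tz -0.76 F [-2.2  0.1  0. ] t 32.52
0.25 tz -0.68 F [-4.  -0.9 -2.3] t 32.82
0.4 tz -0.59 F [-4.3 -1.1 -2.9] t 33.12
0.55 tz -0.6 F [-3.8 -0.2 -2.3] t 33.42
0.7 tz -0.71 F [-8.1  0.2 -4.5] t 33.72
0.85 tz -0.63 F [-5.6  1.  -4.4] t 34.02
1.0 tz -0.71 F [ 0.8 -1.  -1.7] t 34.32
36.1583
```

View pics/w4.png

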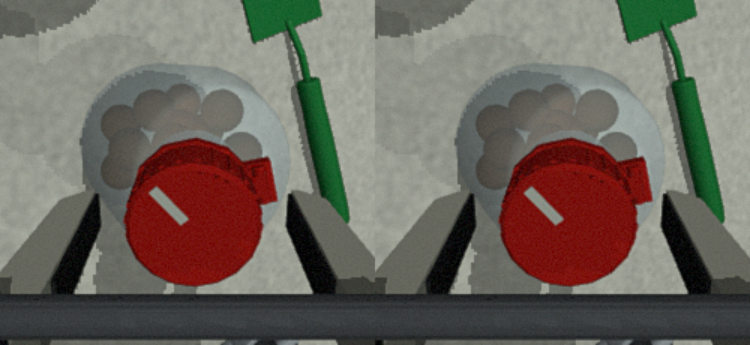

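The stripe did not move at all under a further 1 rad of turning, with the torque holding at about 0.7 N m against the 0.3 it takes to turn, so the lid is at its stop. I retreat and press lightly on the far edge of the lid to confirm the collar is flat.

```bash
python3 - <<'E'
from push import *
p=np.load("p3.npy"); m,h,u,v,n=frames(*p[:3]); C=np.load("C.npy")-n*3.0
robot.move_gripper(1.0)
robot.move_linear(list(C+70*n))
robot.move_gripper(0.0)
o=rpy(tool(p[2],.436,1,1.8+np.pi/2-.23)) if 0 else robot.current_eef_rot()
for r in(14,):
    c=m+1.8*v-r*u
    robot.move_linear(list(c+20*n)); hit=robot.move_linear(list(c+1*n),speed=25,f_stop=12)
    t=np.array(robot.current_tcp_pos()); print(r,hit,"plane",round((t-m)@n,2),"F.n",round(np.dot(robot.current_contact_force(),n),1),robot.current_t())
    robot.move_linear(list(c+20*n))
robot.move_linear(list(m+120*n)); print(robot.current_t(),np.round(robot.current_contact_force(),1))
s=shot("scene"); t=shot("top"); cv2.imwrite("pics/end.png",np.vstack([cv2.resize(s["img"],(400,300)),cv2.resize(t["img"],(400,300))]))
E
```

```text
14 True plane 6.38 F.n 14.8 39.7417
40.8167 [-0.8 -1.4  0. ]
```

View pics/end.png

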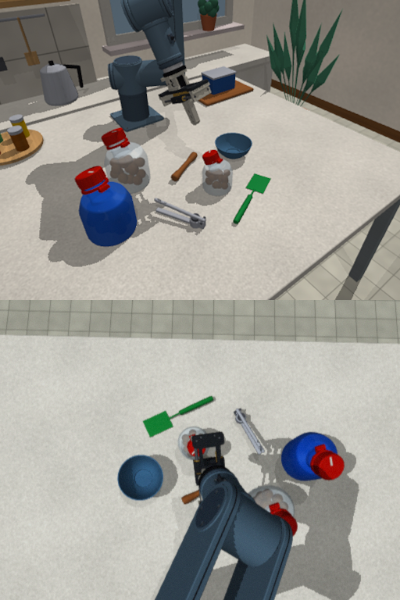

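The pressed plane fell from 8.6 to 6.4 mm, close to the 2.5 mm expected for about 3.2 rad of turn. The lid is shut, the other objects are in place and the arm is clear.

```bash
python3 -c "
from bench import robot
robot.hand_in(); print(robot.current_t())"
```

```text
the job is handed in; nothing more can be done
the job is handed in; nothing more can be done
```

I closed the small clear jar and handed the job in at about 41 s of the 56 s allowed. `hand_in` gives no verdict, so success rests on the checks below.

**What I did:** I found the jar and the lid's angle by fitting the lid's outline in the camera images. I pushed the lid over on its hinge with closed fingers, pressed it flat and centred the gripper on it. I then screwed it clockwise in one long grip, with a second grip to test the stop, and let go.

**Tightness:**
- **Turn:** the white stripe shows about 3.2 rad of turn. The full range is 4.2, so the lid seems to have started about 1 rad in; I did not measure that start separately.
- **Stop:** a further 1 rad of turning in the fresh grip left the stripe where it was. The torque held at about 0.7 N m, against the 0.3 N m it takes to turn, so the fingers were slipping on a lid at its stop.
- **Height:** the lid's face dropped 2.2 mm, against about 2.5 mm expected for that turn.

**Checks that disagreed:**
- The lid's face measured 6.4 mm above my estimate of the mouth, where 8 mm is nominal for tight. I put this down to a 1–2 mm error in the jar position.
- One outline fit after the swing gave a collar angle of −0.07 rad, which is impossible, so the images are only good to about that. That does not resolve the 0.06 rad limit. The collar's closure rests mainly on the press test, which stopped firmly at 15 N.

**Other objects:** the bowl, pestle, press and spatula looked undisturbed in the last pictures. The robot was about 110 mm clear of the lid with no contact force.

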